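# Turn the drying tiles over in their rack

### The job

The clay tiles in the wooden drying rack are being turned so that their other face dries: two already lean away from the robot, two still lean towards it. With the fingertips, push each of the two that lean towards the robot over, past upright, so that it comes to rest leaning away on the far rail like the others. Do not pick any tile up, keep its lower edge in the groove, and leave the other two tiles and everything else as they stand.

Things in the scene. Friction and masses are not known exactly. Their poses are not given: they have to be found in the camera images.
- rack: wooden tile-drying rack, fixed. Origin on the table at the middle of its groove; its x points away from the robot (yaw within 0.25 rad). Base 15 mm thick, 490 mm long in y, x from -135 to +70 mm. Groove along y, 20 mm wide between 8 mm high kerbs. Four bays parted by posts and low dividers, centred at y = -172, -57, 57, 172 mm, one tile in each. Small things under 70 mm high stand on the near ledge.
- near_rail (a point): middle of the near rail, a round bar 12 mm thick along the rack's y, on the robot's side of the tiles: 38 mm to the rack's -x, its axis 89 mm and top 95 mm above the table. Tiles stick up about 50 mm above the rails: tops 147 mm above the table leaning, 155 mm upright.
- far_rail (a point): middle of the far rail, the same bar on the far side: 38 mm to the rack's +x, axis 89 mm above the table. A turned tile rests on it, leaning 15 to 22 deg.
- tile_a: loose terracotta tile with round ornament, 90 wide (its y) x 140 high (its z) x 12 mm thick (its x), 0.3 kg, standing on its lower edge in one of the bays (which one varies), with a few mm of play beside it. Origin mid-thickness, mid-width, 12 mm above its lower edge. Leans 22 deg TOWARDS the robot: to be turned. About 1 N at its top tips it; past upright it falls by itself onto the far rail.
- tile_b: loose terracotta tile with round ornament, 90 wide (its y) x 140 high (its z) x 12 mm thick (its x), 0.3 kg, standing on its lower edge in one of the bays (which one varies), with a few mm of play beside it. Origin mid-thickness, mid-width, 12 mm above its lower edge. Leans 22 deg TOWARDS the robot: to be turned. About 1 N at its top tips it; past upright it falls by itself onto the far rail.
- tile_c: loose terracotta tile with round ornament, 90 wide (its y) x 140 high (its z) x 12 mm thick (its x), 0.3 kg, standing on its lower edge in one of the bays (which one varies), with a few mm of play beside it. Origin mid-thickness, mid-width, 12 mm above its lower edge. Already leans 22 deg AWAY from the robot, on the far rail: leave it.
- tile_d: loose terracotta tile with round ornament, 90 wide (its y) x 140 high (its z) x 12 mm thick (its x), 0.3 kg, standing on its lower edge in one of the bays (which one varies), with a few mm of play beside it. Origin mid-thickness, mid-width, 12 mm above its lower edge. Already leans 22 deg AWAY from the robot, on the far rail: leave it.
- tile_a_top (a point): middle of the upper edge of tile_a (128 mm along the tile's z from its origin). Ahead of (beyond) the origin in the rack's x when the tile leans away, nearer the robot when it leans towards it.
- tile_b_top (a point): middle of the upper edge of tile_b (128 mm along the tile's z from its origin). Ahead of (beyond) the origin in the rack's x when the tile leans away, nearer the robot when it leans towards it.
- tile_c_top (a point): middle of the upper edge of tile_c (128 mm along the tile's z from its origin). Ahead of (beyond) the origin in the rack's x when the tile leans away, nearer the robot when it leans towards it.
- tile_d_top (a point): middle of the upper edge of tile_d (128 mm along the tile's z from its origin). Ahead of (beyond) the origin in the rack's x when the tile leans away, nearer the robot when it leans towards it.
- cup: small terracotta cup, 48 mm across, 45 mm high, on the rack's near ledge; origin under its centre. Bystander.
- stilt: white ceramic kiln ring, 48 mm across, 20 mm high, on the rack's near ledge; origin under its centre. Bystander.
- prop: pale square kiln prop, 34 x 34 x 50 mm high, on the rack's near ledge; origin under its centre. Bystander.
- jar: amber glass jar with white cap, 68 mm across, 95 mm high, beyond the rack; origin under its centre. Bystander.
- pot: terracotta bottle-shaped pot, 84 mm across, 105 mm high, beyond the rack; origin under its centre. Bystander.
- scraper: wooden-handled spatula, 240 mm long, lying to the right of the rack. Bystander.
- bowl: white bowl, 120 mm across, 55 mm high, to the left of the rack; origin under its centre. Bystander.
There are look-alikes about, which are no part of the job. Leave any turquoise look-alike of the tile_a alone. Leave any turquoise look-alike of the tile_b alone.

How it is judged:
By the outcome, as a careful person would: the job done as asked, in the order asked, and still so for the second after the job is handed in, with the robot touching nothing.
It also fails if it takes over 42 s, if anything falls off the work surface, if the arm or the gripper's body presses on something with over 40 N, if the wrist force passes 120 N, or if a joint passes its speed limit or range.

### The arm

A 7-joint arm with a two-finger parallel gripper is mounted at the origin on the work surface. World frame = base frame: x ahead of the robot, y to its left, z up, the work surface at z = 0. Lengths are in m, angles in degrees, forces in N, time in s.
With the tool pointing down it reaches from about 0.4 to 0.85 m from the base axis. Payload 4.5 kg.
Tool frame: the origin (TCP) lies midway between the tips of the shut fingers; the grasp point (between the pads) lies 19 mm behind it; z points along the fingers, y is the line along which they close (so a half turn about z gives the same grasp; the last joint's range is limited). The gripper opens to 85 mm and grips with 20 to 120 N. Pads are 22 mm wide; open, the fingers measure 114 mm over their backs; the gripper's body (76 mm by 85 mm) begins 54 mm behind the grasp point. The pads swing forward as they close: fully open they stand 13 mm farther back than shut.
Start: joints at [78.828, 39.483, -11.15, 89.685, 9.013, 51.709, -12.324], TCP at [0.142, -0.609, 0.231] pointing down, gripper open.
Joint ranges: [-172.22, 172.22], [-26.19, 119.32], [-84.43, 86.54], [7.71, 146.69], [-57.33, 237.33], [2.42, 119.75], [-152.13, 152.13]. Speed limits (degrees/s): [147.25, 147.25, 180, 180, 180, 180, 180].

### API

Orientations are given as a 3x3 rotation matrix whose columns are the frame's x, y, z axes.
In Python, from rig import arm gives the robot as it stands. The module is installed in compiled form; this text tells all that it offers.
- The arm moves only by the tool servo_tool, never from a script. Its argument "increments" is a list of rows, each a list of 7 numbers: the shift along the world's x, y, z in mm, then the turn, a rotation vector about the world's x, y, z in rad, then the closure, from 0 (fully open) to 1 (shut). A call has exactly 8 rows; each row shifts and turns the commanded pose from where the row before left it; what a row does not reach is not made up. A row lasts 1/10 s, in which the tool goes at most 50 mm and 8.59 degrees, less where a joint would pass 70% of its speed; a pose out of reach is approached as far as the arm can. A call is refused whole if a number of a shift passes 50 or a number of a turn 0.15, either way. A call with a gripper value outside its range is refused whole. The fingers move at their own pace and stop on an object; "grip_force" is the grip in N (left out, the last holds). Time passes only in rows, so rows that do not move let the fingers close, or fill a call up. It gives the time, the measured TCP pose, the force, the opening and the grip force at its end, in the units of the state.
- arm.get_state(): the state, without advancing time (a new reading comes with each control period).
- arm.snapshot(name): name is "side" or "top"; returns a dict with "color" (480x640x3 uint8, red, green, blue), "intrinsics" (3x3 intrinsics, pixels), "rvec" (rotation vector, rad) and "tvec" (3), from world to camera coordinates, as OpenCV has them. Camera axes: x right, y down, z forward; pixel columns grow to the right and rows downward; lengths in m; the calibration is good to about 2 mm. A picture is of the moment at which its call begins. There is no depth.
- arm.finish_job(): hands the job in; it is judged then, once.
Trained networks look in the newest picture that a camera, given by its name, has taken for a name from the list of things; names that differ only in an ending like _2 or _b are one class to them, and where a whole thing is asked for, a point or a joint stands for the part that bears it (a point fixed in the world has none). Each returns a list of dicts, best first, with "confidence" (0 to 1); they miss things now and then, are a little off and sometimes report something else, mostly with a low value. They report only what shows in the picture. A call takes as long as a camera call. They do not tell look-alikes from the thing itself.
- arm.search_frame(camera, label): "xyz" ([x, y, z] in m, in the coordinates of the camera as it stood for that picture, good to about 4 mm: the middle of the surface that is visible of it).
- arm.silhouettes(camera, label): "pixels" (480x640 bool, what is visible of it).
The state is a dict: "clock": time; "joint_pos": joint angles; "qvel": joint speeds; "effort": joint torques, N m; "tcp_pos": TCP position; "tcp_rot": TCP orientation; "force": force on the tool from outside, world axes, zero at the start; "torque": the same for the moment, N m; "gripper_width": finger opening in m; "gripper_force": force on a finger pad.
Only numpy, scipy, OpenCV 4.12 (cv2) and the standard library are available. Lean on these libraries where they do the work, as an engineer would, in place of code of your own. Each camera call takes 0.05 s, during which the arm holds its last target. There are 200 camera calls.

## Working session

There is one attempt and no reset: what is moved stays moved. The work goes in short steps, Python scripts to look and compute and a tool call to move; the robot and the scene stay as the last step left them, time stands still between calls to the robot, and variables do not carry over. Pictures are saved under pics/ and viewed, at most 10 in all, crops included, and the job is handed in when it is done.

Besides the shell and the picture viewer there is one more tool, called after "Call:" as a command line: name --pt "numbers of a row" for each row, then --argument value for the rest. servo_tool: Moves the arm, as the interface text tells. Its arguments: {"type":"object","properties":{"increments":{"type":"array","items":{"type":"array","items":{"type":"number"}}},"grip_force":{"type":"number"}},"required":["increments"]}

```bash
mkdir -p pics
cat > h.py <<'E'
import numpy as np, cv2
from rig import arm
def w(s,p):
    R=cv2.Rodrigues(np.array(s['rvec'],float))[0]; return R.T@(np.array(p)-np.array(s['tvec']).ravel())
def proj(s,P):
    return cv2.projectPoints(np.array(P,float).reshape(-1,1,3),np.array(s['rvec'],float),np.array(s['tvec'],float),np.array(s['intrinsics'],float),None)[0].reshape(-1,2)
E
python3 - <<'E'
from h import *
st=arm.get_state(); print(st['clock'],st['tcp_pos'],np.round(st['tcp_rot'],2).tolist())
for c in('top','side'):
    s=arm.snapshot(c); cv2.imwrite(f'pics/{c}0.png',s['color'][...,::-1])
    for l in('tile_a','tile_a_top','near_rail','far_rail','rack','cup','prop','stilt'):
        for d in arm.search_frame(c,l)[:6]:
            p=w(s,d['xyz']); print(c,l,round(d['confidence'],2),np.round(p,3),proj(s,p).round(0)[0])
E
```

```text
0.0 [ 0.14157998 -0.60807065  0.23048125] [[0.97, 0.23, -0.0], [0.23, -0.97, 0.0], [-0.0, -0.0, -1.0]]
top tile_a 0.97 [ 0.526 -0.035  0.114] [328. 237.]
top tile_a 0.93 [ 0.596 -0.14   0.096] [370. 211.]
top tile_a 0.82 [0.498 0.079 0.118] [282. 247.]
top tile_a 0.77 [0.415 0.25  0.011] [218. 285.]
top tile_a 0.71 [ 0.306 -0.154  0.011] [373. 329.]
top tile_a 0.62 [ 0.619 -0.245  0.094] [412. 203.]
top tile_a_top 0.79 [0.5   0.082 0.112] [281. 247.]
top tile_a_top 0.78 [0.411 0.254 0.012] [216. 286.]
top near_rail 0.66 [ 0.513 -0.067  0.015] [340. 249.]
top near_rail 0.29 [ 0.618 -0.245  0.095] [412. 203.]
top far_rail 0.73 [ 0.512 -0.069  0.014] [341. 249.]
top rack 0.6 [ 0.513 -0.071  0.012] [341. 249.]
top cup 0.55 [ 0.505 -0.244  0.04 ] [409. 251.]
top prop 0.75 [0.437 0.067 0.068] [287. 275.]
top prop 0.27 [ 0.526 -0.036  0.113] [328. 237.]
top stilt 0.59 [0.563 0.463 0.022] [138. 227.]
side tile_a 0.98 [ 0.532 -0.055  0.111] [321. 254.]
side tile_a 0.94 [ 0.622 -0.256  0.094] [362. 319.]
side tile_a 0.94 [0.412 0.245 0.009] [280. 209.]
side tile_a 0.92 [0.505 0.063 0.12 ] [310. 221.]
side tile_a 0.77 [ 0.601 -0.148  0.097] [350. 284.]
side tile_a 0.66 [ 0.527 -0.149  0.013] [320. 307.]
side tile_a_top 0.75 [0.417 0.248 0.011] [281. 208.]
side tile_a_top 0.72 [0.501 0.069 0.12 ] [309. 220.]
side tile_a_top 0.16 [ 0.602 -0.149  0.095] [351. 285.]
side near_rail 0.78 [ 0.529 -0.149  0.016] [321. 306.]
side far_rail 0.95 [ 0.529 -0.152  0.017] [321. 307.]
side rack 0.62 [ 0.522 -0.154  0.016] [318. 307.]
side cup 0.76 [ 0.499 -0.234  0.046] [310. 326.]
side prop 0.55 [0.442 0.057 0.056] [288. 240.]
side prop 0.43 [ 0.619 -0.256  0.094] [361. 319.]
side stilt 0.48 [ 0.471 -0.11   0.033] [298. 290.]
side stilt 0.43 [0.504 0.065 0.117] [310. 221.]
```

Run:
```python
import cv2
for c,(x0,y0) in(('top',(180,150)),('side',(200,160))):
    i=cv2.imread(f'pics/{c}0.png')[y0:y0+210,x0:x0+266]; cv2.imwrite(f'pics/{c}0c.png',cv2.resize(i,None,fx=3,fy=2.85,interpolation=cv2.INTER_CUBIC)[:600,:800])
```

```text
(no output)
```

View pics/top0c.png

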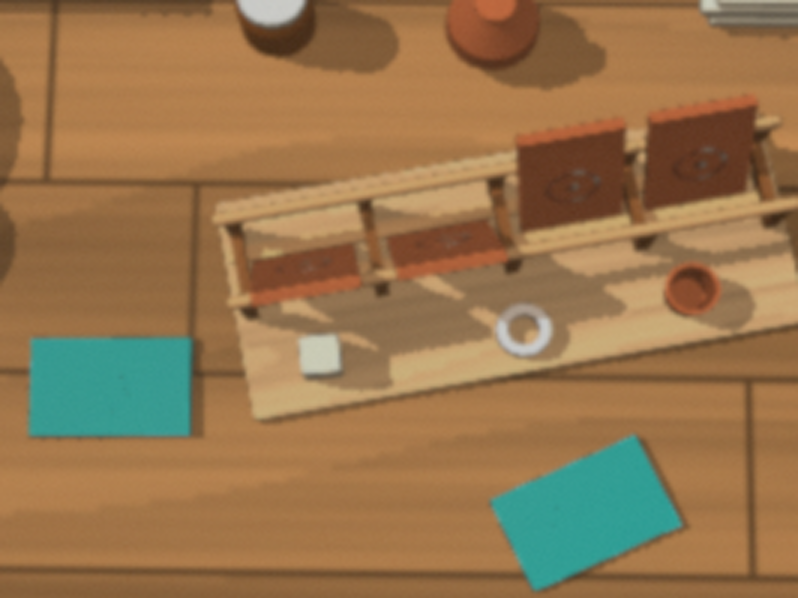

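View pics/side0c.png

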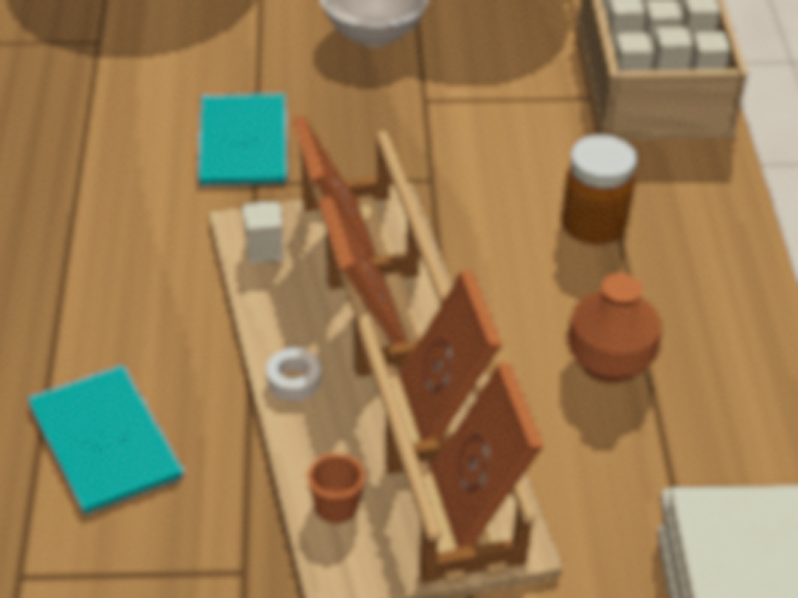

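The top crop shows the two tiles leaning towards the robot in the left bays, at full-image pixels of about (282,247) and (330,238). The tiles at (370,211) and (412,203) already lean away. The turquoise slabs at (217,285) and (375,330) lie on the table and are look-alikes. The side crop confirms this: the two rear tiles' tops lean over the near rail.

Run:
```python
from h import *
s=arm.snapshot('top'); K=np.array(s['intrinsics']);R=cv2.Rodrigues(np.array(s['rvec'],float))[0];C=-R.T@np.array(s['tvec']).ravel()
def ray(c,z):
    u=np.array([180+c[0]/3,150+c[1]/2.85,1]); d=R.T@np.linalg.inv(K)@u; return C+d*(z-C[2])/d[2]
for n,c,z in(('baseNL',(258,420),.015),('farRailL',(217,215),.095),('farRailR',(777,123),.095),('nearRailL',(230,302),.095),('nearRailR',(798,203),.095),
 ('t1L',(250,303),.145),('t1R',(362,287),.145),('t2L',(394,278),.145),('t2R',(508,261),.145),('t3L',(519,136),.147),('t3R',(625,121),.147),('t4R',(757,98),.147)):
    print(n,ray(c,z).round(4))
print(C)
```

```text
baseNL [0.3836 0.1232 0.015 ]
farRailL [0.5568 0.155  0.095 ]
farRailR [ 0.6441 -0.3146  0.095 ]
nearRailL [0.4795 0.142  0.095 ]
nearRailR [ 0.5718 -0.3302  0.095 ]
t1L [0.4713 0.1209 0.145 ]
t1R [0.4858 0.0313 0.145 ]
t2L [0.4938 0.0057 0.145 ]
t2R [ 0.5092 -0.0857  0.145 ]
t3L [ 0.6175 -0.0946  0.147 ]
t3R [ 0.6315 -0.1808  0.147 ]
t4R [ 0.6527 -0.2886  0.147 ]
[ 0.25108112 -0.0138256   1.62173128]
```

Call:
servo_tool --pt "20 20 0 0 0 -0.006 1" --pt "35 35 0 0 0 -0.006 1" --pt "35 35 0 0 0 -0.006 1" --pt "35 35 0 0 0 -0.006 1" --pt "35 35 0 0 0 -0.006 1" --pt "35 35 0 0 0 -0.006 1" --pt "35 35 0 0 0 -0.006 1" --pt "28 28 0 0 0 -0.006 1"

```text
clock: 1.75
tcp_pos: [0.4022, -0.3481, 0.2316]
tcp_rot: [[0.983, 0.182, 0.001], [0.182, -0.983, 0.0], [0.001, -0.0, -1.0]]
force: [0.4, -0.7, 0.1]
gripper_width: -0.0
gripper_force: 0.0
```

Call:
servo_tool --pt "7 30 0 0 0 0 1" --pt "7 40 0 0 0 0 1" --pt "7 40 0 0 0 0 1" --pt "7 40 0 0 0 0 1" --pt "7 40 0 0 0 0 1" --pt "7 40 0 0 0 0 1" --pt "7 40 0 0 0 0 1" --pt "8 32 0 0 0 0 1"

```text
clock: 2.55
tcp_pos: [0.457, -0.0461, 0.2316]
tcp_rot: [[0.983, 0.182, 0.0], [0.182, -0.983, 0.001], [0.001, -0.0, -1.0]]
force: [0.9, 0.5, 0.0]
gripper_width: -0.0001
gripper_force: 0.0
```

Call:
servo_tool --pt "0 0 -10 0 0 0 1" --pt "0 0 -20 0 0 0 1" --pt "0 0 -20 0 0 0 1" --pt "0 0 -20 0 0 0 1" --pt "0 0 -20 0 0 0 1" --pt "0 0 -14 0 0 0 1" --pt "0 0 -5 0 0 0 1" --pt "0 0 0 0 0 0 1"

```text
clock: 3.35
tcp_pos: [0.4564, -0.0492, 0.1219]
tcp_rot: [[0.984, 0.179, -0.001], [0.179, -0.984, -0.0], [-0.001, 0.0, -1.0]]
force: [-0.3, 0.3, 0.5]
gripper_width: -0.0004
gripper_force: 0.0
```

```bash
cat > look.py <<'E'
import sys
from h import *
n=sys.argv[1]; o=[]
for c,(x0,y0) in(('top',(200,160)),('side',(220,150))):
    s=arm.snapshot(c); i=s['color'][...,::-1][y0:y0+200,x0:x0+180]; o.append(cv2.resize(i,None,fx=2.2,fy=2.2,interpolation=cv2.INTER_CUBIC))
cv2.imwrite(f'pics/{n}.png',np.hstack(o)); st=arm.get_state(); print(st['clock'],st['tcp_pos'],st['force'])
E
python3 look.py n1
```

```text
3.45 [ 0.45713501 -0.04906125  0.12275923] [ 0.32262503 -0.12193196  0.28798329]
```

View pics/n1.png

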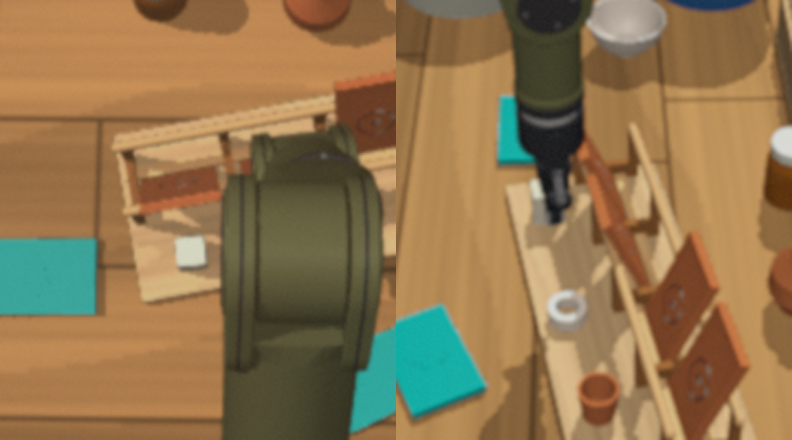

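Call:
servo_tool --pt "10 2 0 0 0 0 1" --pt "10 2 0 0 0 0 1" --pt "10 2 0 0 0 0 1" --pt "10 2 0 0 0 0 1" --pt "8 1 0 0 0 0 1" --pt "8 2 0 0 0 0 1" --pt "8 1 0 0 0 0 1" --pt "8 2 0 0 0 0 1"

```text
clock: 4.25
tcp_pos: [0.5295, -0.0347, 0.1223]
tcp_rot: [[0.984, 0.18, 0.0], [0.18, -0.984, -0.0], [0.0, 0.0, -1.0]]
force: [0.2, -0.1, -0.5]
gripper_width: -0.0001
gripper_force: 0.0
```

Call:
servo_tool --pt "5 1 0 0 0 0 1" --pt "5 1 0 0 0 0 1" --pt "4 1 0 0 0 0 1" --pt "4 1 0 0 0 0 1" --pt "4 1 0 0 0 0 1" --pt "3 0 0 0 0 0 1" --pt "0 0 0 0 0 0 1" --pt "0 0 0 0 0 0 1"

```text
clock: 5.05
tcp_pos: [0.5537, -0.0298, 0.1223]
tcp_rot: [[0.984, 0.18, -0.0], [0.18, -0.984, -0.0], [-0.0, 0.0, -1.0]]
force: [0.0, -0.0, 1.1]
gripper_width: 0.0001
gripper_force: 0.0
```

```bash
python3 look.py n2
```

```text
5.15 [ 0.55348181 -0.02983448  0.12226212] [-0.65796338  0.07042865  0.42004592]
```

View pics/n2.png

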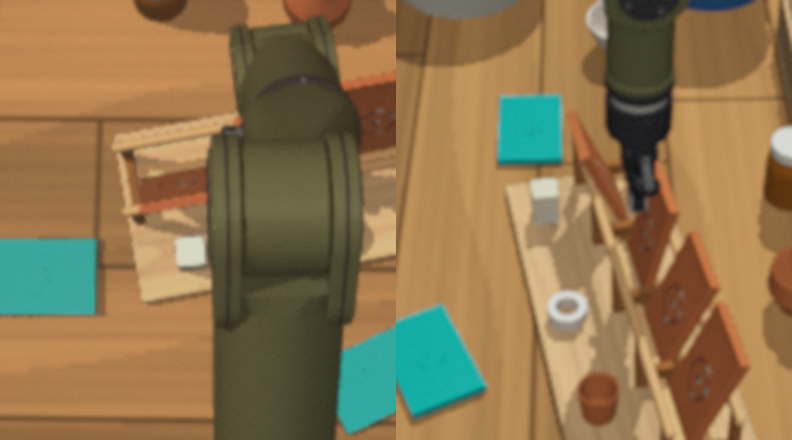

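The side view shows the middle tile now leaning away, with its top at about (665,190). Next I'll retract and move across to the left tile.

Call:
servo_tool --pt "-10 -2 0 0 0 0 1" --pt "-15 -3 0 0 0 0 1" --pt "-18 -3 0 0 0 0 1" --pt "-18 -3 0 0 0 0 1" --pt "-18 -3 0 0 0 0 1" --pt "-15 -3 0 0 0 0 1" --pt "-6 0 0 0 0 0 1" --pt "0 0 0 0 0 0 1"

```text
clock: 5.95
tcp_pos: [0.4526, -0.0468, 0.1225]
tcp_rot: [[0.984, 0.18, -0.001], [0.18, -0.984, -0.0], [-0.001, -0.0, -1.0]]
force: [0.4, -0.0, -0.2]
gripper_width: 0.0001
gripper_force: 0.0
```

Call:
servo_tool --pt "-1 8 0 0 0 0 1" --pt "-3 17 0 0 0 0 1" --pt "-3 17 0 0 0 0 1" --pt "-3 17 0 0 0 0 1" --pt "-3 17 0 0 0 0 1" --pt "-3 17 0 0 0 0 1" --pt "-3 15 0 0 0 0 1" --pt "-1 6 0 0 0 0 1"

```text
clock: 6.75
tcp_pos: [0.4343, 0.0701, 0.1223]
tcp_rot: [[0.983, 0.183, 0.001], [0.183, -0.983, 0.002], [0.001, -0.001, -1.0]]
force: [0.2, -0.5, 0.2]
gripper_width: 0.0
gripper_force: 0.0
```

Call:
servo_tool --pt "10 2 0 0 0 0 1" --pt "10 2 0 0 0 0 1" --pt "10 2 0 0 0 0 1" --pt "10 2 0 0 0 0 1" --pt "8 1 0 0 0 0 1" --pt "8 2 0 0 0 0 1" --pt "8 1 0 0 0 0 1" --pt "8 2 0 0 0 0 1"

```text
clock: 7.55
tcp_pos: [0.5065, 0.0812, 0.1223]
tcp_rot: [[0.984, 0.179, 0.0], [0.179, -0.984, -0.0], [0.0, 0.0, -1.0]]
force: [0.1, -0.1, 0.8]
gripper_width: -0.0001
gripper_force: 0.1
```

Call:
servo_tool --pt "5 1 0 0 0 0 1" --pt "5 1 0 0 0 0 1" --pt "4 1 0 0 0 0 1" --pt "4 1 0 0 0 0 1" --pt "4 1 0 0 0 0 1" --pt "4 0 0 0 0 0 1" --pt "0 0 0 0 0 0 1" --pt "0 0 0 0 0 0 1"

```text
clock: 8.35
tcp_pos: [0.5317, 0.0862, 0.1223]
tcp_rot: [[0.984, 0.18, -0.0], [0.18, -0.984, -0.0], [-0.0, 0.0, -1.0]]
force: [-0.2, 0.4, 0.3]
gripper_width: 0.0
gripper_force: 0.0
```

Call:
servo_tool --pt "-10 -2 0 0 0 0 1" --pt "-15 -3 0 0 0 0 1" --pt "-18 -3 0 0 0 0 1" --pt "-18 -3 0 0 0 0 1" --pt "-18 -3 0 0 0 0 1" --pt "-15 -3 0 0 0 0 1" --pt "-6 0 0 0 0 0 1" --pt "0 0 15 0 0 0 1"

```text
clock: 9.15
tcp_pos: [0.4299, 0.0691, 0.1365]
tcp_rot: [[0.984, 0.18, -0.004], [0.18, -0.984, -0.001], [-0.004, 0.0, -1.0]]
force: [0.1, -1.1, 0.5]
gripper_width: -0.0002
gripper_force: 0.0
```

Call:
servo_tool --pt "0 0 30 0 0 0 1" --pt "0 0 40 0 0 0 1" --pt "0 -40 20 0 0 0 1" --pt "0 -48 0 0 0 0 1" --pt "0 -48 0 0 0 0 1" --pt "0 -48 0 0 0 0 1" --pt "0 -48 0 0 0 0 1" --pt "0 -40 0 0 0 0 1"

```text
clock: 9.95
tcp_pos: [0.4318, -0.2058, 0.2276]
tcp_rot: [[0.984, 0.178, 0.001], [0.178, -0.984, -0.001], [0.001, 0.001, -1.0]]
force: [0.6, 0.7, 0.1]
gripper_width: -0.0002
gripper_force: 0.0
```

```bash
python3 look.py n3
```

```text
10.05 [ 0.43129938 -0.20991245  0.22749695] [ 0.62594497  0.5333506  -0.76516533]
```

View pics/n3.png

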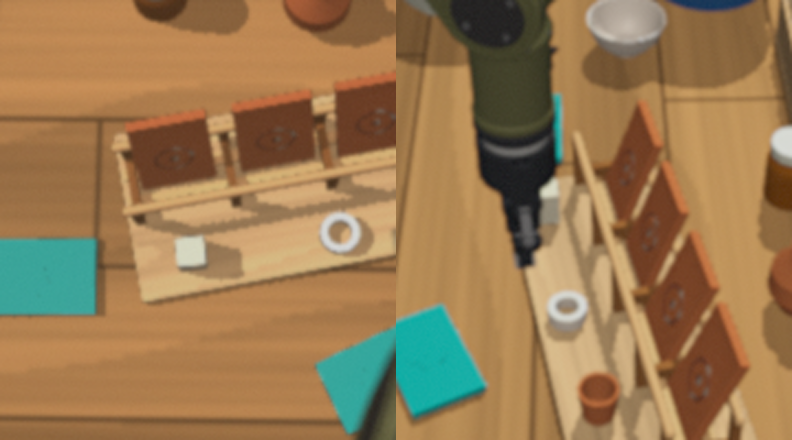

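All four tiles now lean away on the far rail, with tops at about (168,118) and (275,98) in the top view. The bystanders are undisturbed and the arm is clear.

Call:
servo_tool --pt "0 0 0 0 0 0 1" --pt "0 0 0 0 0 0 1" --pt "0 0 0 0 0 0 1" --pt "0 0 0 0 0 0 1" --pt "0 0 0 0 0 0 1" --pt "0 0 0 0 0 0 1" --pt "0 0 0 0 0 0 1" --pt "0 0 0 0 0 0 1"

```text
clock: 10.85
tcp_pos: [0.4318, -0.2027, 0.2273]
tcp_rot: [[0.984, 0.18, -0.0], [0.18, -0.984, -0.0], [-0.0, 0.0, -1.0]]
force: [-0.0, -0.9, 0.4]
gripper_width: 0.0002
gripper_force: 0.0
```

```bash
python3 -c "
from rig import arm; print(arm.finish_job())"
```

```text
the job is handed in; nothing more can be done
None
```

I pushed both tiles that leaned towards the robot over onto the far rail; in the last pictures all four lean away, nothing else appears to have moved, and the job was handed in at about 11 s (no verdict was returned).

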